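# Shut the vacuum valve in the guitar maker's bench box

### The arm

A 6-joint arm with a two-finger parallel gripper is mounted at the origin on the work surface. World frame = base frame: x ahead of the robot, y to its left, z up, the work surface at z = 0. Lengths are in mm, angles in degrees, forces in N, time in s.
With the tool pointing down it reaches from about 300 to 850 mm from the base axis. Payload 4.2 kg.
Tool frame: the origin (TCP) lies midway between the tips of the shut fingers; the grasp point (between the pads) lies 19 mm behind it (env.grasp_offset is the distance from the TCP to the grasp point, in mm); z points along the fingers, y is the line along which they close (so a half turn about z gives the same grasp; the last joint's range is limited). The gripper opens to 91 mm and grips with 3 to 60 N. Pads are 32 mm wide; open, the fingers measure 118 mm over their backs; the gripper's body (76 mm by 178 mm) begins 60 mm behind the grasp point.
Start: joints at [62.739, 18.312, 89.639, -0, 72.044, -1.146], TCP at [253.109, 516.313, 213.976] pointing down, gripper open.
Joint ranges: [-177.97, 177.97], [-48.28, 115.42], [12.27, 149.76], [-77.06, 257.06], [2.81, 150.46], [-146.56, 146.56]. Speed limits (degrees/s): [147.25, 147.25, 180, 180, 180, 180].

### API

Orientations are given as [roll, pitch, yaw] about the fixed x, y, z axes, in that order (R = Rz(yaw) Ry(pitch) Rx(roll)).
In Python, from workcell import env, optics gives the robot as it stands. The module is installed in compiled form; this text tells all that it offers.
- The arm moves only by the tool send_rows, never from a script. Its argument "targets" is a list that holds one entry, the list of rows, each a list of 7 numbers: the turn, a rotation vector about the world's x, y, z scaled (see below), then the shift along the world's x, y, z scaled (see below), then the closure, from -1 (fully open) to 1 (shut). In form: [[[rx, ry, rz, x, y, z, gripper], ...]]. A call has 1 to 12 rows; each row shifts and turns the commanded pose from where the row before left it; what a row does not reach is not made up. The controller multiplies each number of a shift by 0.2 m and each number of a turn by pi/2 rad. A row lasts 1/10 s, in which the tool goes at most 50 mm and 8.59 degrees, less where a joint would pass 70% of its speed; a pose out of reach is approached as far as the arm can. A call with a number of a shift or a turn outside -1 to 1 is refused whole. A call with a gripper value outside its range is refused whole. The fingers move at their own pace and stop on an object; "grip_force" is the grip in N (left out, the last holds). Time passes only in rows, so rows that do not move let the fingers close. It gives the time, the measured TCP pose, the force, the opening and the grip force at its end, in the units of the state.
- env.state(): the state, without advancing time (a new reading comes with each control period).
- optics.grab_frame(name): name is "side" or "top" or "wrist"; returns (picture, depth): 420x560x3 uint8, red, green, blue; 420x560 float32, mm along the optical axis (not along the pixel's ray), 0 where there is no reading.
- optics.camera_info(name): a dict with "camera_matrix" (3x3 intrinsics, pixels), "R" (3x3) and "t" (3): a world point X has camera coordinates R X + t; the wrist camera has in their place "mount" (4x4, takes a point from camera to tool coordinates, whose origin is the TCP and whose axes are the flange's). Camera axes: x right, y down, z forward; pixel columns grow to the right and rows downward; lengths in mm; the calibration is good to about 2 mm. A picture is of the moment at which its call begins: read the wrist's pose just before it. camera_info takes no time and is no camera call.
- env.job_done(): hands the job in; it is judged then, once.
Trained networks look in the newest picture that a camera, given by its name, has taken for a name from the list of things; names that differ only in an ending like _2 or _b are one class to them, and where a whole thing is asked for, a point or a joint stands for the part that bears it (a point fixed in the world has none). Each returns a list of dicts, best first, with "conf" (0 to 1); they miss things now and then, are a little off and sometimes report something else, mostly with a low value. They report only what shows in the picture. A call takes as long as a camera call. They do not tell look-alikes from the thing itself.
- optics.silhouettes(camera, name): "mask" (420x560 bool, what is visible of it) and "at" ([column, row] in pixels, amid what is visible of it).
- optics.place_of(camera, name): "at" ([column, row] in pixels: a listed point, or the origin of a listed thing).
The state is a dict: "time_s": time; "qpos": joint angles; "qvel": joint speeds; "effort": joint torques, N m; "ee_pos": TCP position; "ee_rot": TCP orientation; "force": force on the tool from outside, world axes, zero at the start; "torque": the same for the moment, N m; "gripper_width": finger opening in mm; "gripper_force": force on a finger pad.
Only numpy, scipy, OpenCV 4.12 (cv2) and the standard library are available. Lean on these libraries where they do the work, as an engineer would, in place of code of your own. Each camera call takes 0.05 s, during which the arm holds its last target. There are 200 camera calls.

### The job

Shut off the vacuum line of the clamping jig: with the fingertips, push the sliding cover of the valve box all the way back off the open bay, then push the red handle clockwise through the rest of its quarter turn until it is fully shut, square across its pipe. Only push, lift or carry nothing, leave the yellow handle as it is and the things on the bench where they stand, and finish clear of everything with the cover left open.

Things in the scene. Friction and masses are not known exactly. Their poses are not given: they have to be found in the camera images.
- valve_box: Fixed plywood box 325 x 326 mm, 75 high, side rails to 89. Origin: on the bench under the bay's centre; x points away from the robot (yaw within 0.35 rad), z up. Open bay inside x -75 to 80, y -153 to 153, floor z 8; behind it (x 80 to 240) a deck 75 high where the cover parks. In the bay, hidden at first, a red and a yellow valve near x 28, y -80 and 55 (either way round).
- cover (a joint): How far the pale wooden cover has slid along the box's +x (m): 0 = bay covered, 0.155 = stop, fully open (front edge then at box x 72 mm). Starts at 0 to 0.015. Cover 165 (x) x 306 (y) x 10 mm, top at z 86 mm. It only slides, cannot be lifted off, stays where left, takes about 3 N to move.
- batten (a point): Middle of the top edge of the dark wooden batten across the cover's near end, the thing to push against: 14 mm thick (x), 80 mm long (y), 24 mm tall, its top at z 110 mm, 24 mm above the cover. Moves with the cover; at cover = 0 it is at box x -65 mm.
- red_valve: Brass quarter-turn valve with the red handle (white band near the handle's end). Fixed in the bay. Origin: on the handle's vertical turning axis, on the bay floor (z 8 mm above the bench). Its x axis lies along the pipe, parallel to the box's x, y to the left, z up. Its pipe and brass body reach 28 mm above the origin.
- red_handle (a joint): Turn of the red handle (rad): 0 = open, along the pipe, pointing to the valve's -x (to the robot); grows clockwise seen from above; 1.571 = stop, shut, square across the pipe, pointing to the valve's +y (left). Starts at 0 to 0.35. Stays where left; needs about 0.22 N m, 4 N at 55 mm from the axis.
- red_grip (a point): Top of the red handle's grip, 58 mm from the turning axis. The grip is a level bar 13 mm wide and 20 mm tall, from 23 to 85 mm from the axis; its top is 60 mm above the bench, its underside 40 mm, with free space below. This point turns with the handle.
- yellow_valve: The same valve with a plain yellow handle, to be left as it is; origin and axes as for the red valve.
- yellow_handle (a joint): Turn of the yellow handle (rad), as for the red one; starts between 0 and 0.2. To be left as it is.
- yellow_grip (a point): Top of the yellow handle's grip, 58 mm from its turning axis; sizes as for the red one.
- glue: White glue bottle with orange cap, 52 mm across, 115 mm tall, standing loose on the bench beside the box. Origin: centre of its underside. To be left standing.
- polish: Green tin of polish with a pale top, 60 mm across, 50 mm tall, loose beside the box. Origin: centre of its underside. To be left.
- bridge_blank: Brown wooden guitar-bridge blank, 160 by 35 by 18 mm, lying loose beside the box. Origin: centre of its underside; x along its length. To be left.
There are look-alikes about, which are no part of the job. There is more than one size of the glue; the job needs the largest.

How it is judged:
By the outcome, as a careful person would: the job done as asked, in the order asked, and still so for the second after the job is handed in, with the robot touching nothing.
It also fails if it takes over 45 s, if anything falls off the work surface, if the arm or the gripper's body presses on something with over 40 N, if the wrist force passes 120 N, or if a joint passes its speed limit or range.

## Working session

There is one attempt and no reset: what is moved stays moved. The work goes in short steps, Python scripts to look and compute and a tool call to move; the robot and the scene stay as the last step left them, time stands still between calls to the robot, and variables do not carry over. Pictures are saved under pics/ and viewed, at most 10 in all, crops included, and the job is handed in when it is done.

Besides the shell and the picture viewer there is one more tool, called after "Request:" in YAML: its name, and indented under it one key for each argument. send_rows: Moves the arm, as the interface text tells. Its arguments: {"type":"object","properties":{"targets":{"type":"array"},"grip_force":{"type":"number"}},"required":["targets"]}

```bash
mkdir -p pics; cat > h.py <<'E'
import numpy as np, cv2
from workcell import env, optics
def cam(n):
    i=optics.camera_info(n); K=np.array(i["camera_matrix"])
    if n!="wrist": return K,np.array(i["R"]),np.array(i["t"]).ravel()
    s=env.state(); 
    from scipy.spatial.transform import Rotation as Ro
    T=np.eye(4);T[:3,:3]=rot(s["ee_rot"]);T[:3,3]=s["ee_pos"]
    M=T@np.array(i["mount"]); R=M[:3,:3].T; return K,R,-R@M[:3,3]
def rot(r):
    from scipy.spatial.transform import Rotation as Ro
    r=np.array(r)
    return r if r.shape==(3,3) else Ro.from_euler('xyz',r,degrees=True).as_matrix()
def ray_z(n,px,z,c=None):
    K,R,t=c or cam(n); d=R.T@np.linalg.inv(K)@np.array([px[0],px[1],1.]); o=-R.T@t
    return o+d*(z-o[2])/d[2]
def pts(n,depth,c=None):
    K,R,t=c or cam(n); v,u=np.mgrid[:420,:560]; P=np.linalg.inv(K)@np.stack([u.ravel(),v.ravel(),np.ones(u.size)])*depth.ravel()
    return (R.T@(P-t[:,None])).T.reshape(420,560,3)
def save(n,p): cv2.imwrite("pics/"+n,p[:,:,::-1])
E
python3 - <<'E'
from h import *
print(env.state())
for n in("top","side"):
    p,d=optics.grab_frame(n); save(n+"0.png",p); P=pts(n,d)
    for o,z in(("batten",110),("valve_box",0),("cover",86),("glue",0),("polish",0),("bridge_blank",0),("red_grip",60)):
        for r in optics.place_of(n,o)[:3] if o!="cover" else optics.silhouettes(n,o)[:1]:
            print(n,o,round(r["conf"],2),np.round(r["at"]),np.round(ray_z(n,r["at"],z)))
            if o=="cover":
                q=P[r["mask"]];q=q[(abs(q[:,2]-86)<5)][:,:2].astype(np.float32);print(cv2.minAreaRect(q))
E
```

```text
{'time_s': 0.0, 'qpos': array([ 6.27400236e+01,  1.83513192e+01,  8.97058449e+01, -6.94590791e-04,
        7.20416723e+01, -1.14563493e+00]), 'qvel': array([ 0.00548264, -0.01249963,  0.05660167, -0.03447341, -0.15413352,
        0.03627994]), 'effort': array([-2.11392995e-03, -4.12466311e+01, -2.31972992e+01,  7.24141463e-02,
        4.60470014e-02, -1.56354772e-04]), 'ee_pos': array([252.87031875, 515.8672611 , 213.12728989]), 'ee_rot': array([-1.79901170e+02, -1.31586258e-03,  1.53885872e+02]), 'force': array([-1.19660937, -0.38870949,  0.0436175 ]), 'torque': array([-0.05972846,  0.0257638 , -0.06579982]), 'gripper_force': 0.0, 'gripper_width': 91.32175112894996}
top batten 0.85 [362. 253.] [ 449. -148.  110.]
top valve_box 0.74 [344. 232.] [ 515. -124.    0.]
top cover 0.81 [349. 224.] [ 522. -123.   86.]
((520.4713745117188, -127.91734313964844), (165.23837280273438, 305.9147033691406), 15.635525703430176)
top glue 0.9 [257. 230.] [515. 111.   0.]
top glue 0.71 [238. 254.] [450. 161.   0.]
top glue 0.64 [228. 224.] [530. 191.   0.]
top polish 0.63 [426. 180.] [ 666. -354.    0.]
top bridge_blank 0.74 [443. 241.] [ 496. -392.    0.]
side batten 0.91 [296. 290.] [ 455. -145.  110.]
side valve_box 0.94 [318. 319.] [ 513. -130.    0.]
side cover 0.89 [333. 293.] [ 517. -161.   86.]
((519.5161743164062, -128.81301879882812), (172.37066650390625, 313.89666748046875), 15.122941970825195)
side glue 0.86 [247. 231.] [533. 183.   0.]
side glue 0.61 [216. 246.] [446. 166.   0.]
side glue 0.56 [258. 250.] [521. 104.   0.]
side polish 0.9 [477. 376.] [ 656. -359.    0.]
side polish 0.66 [259. 250.] [523. 104.   0.]
```

View pics/top0.png

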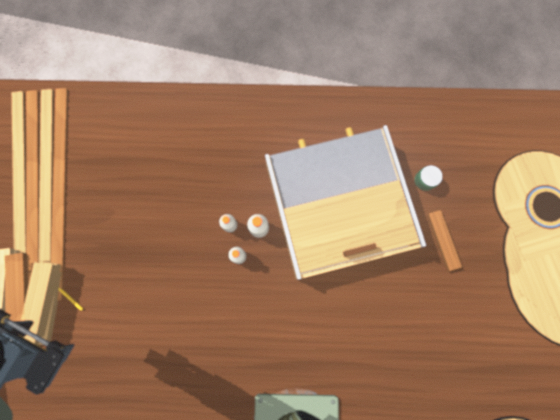

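View pics/side0.png

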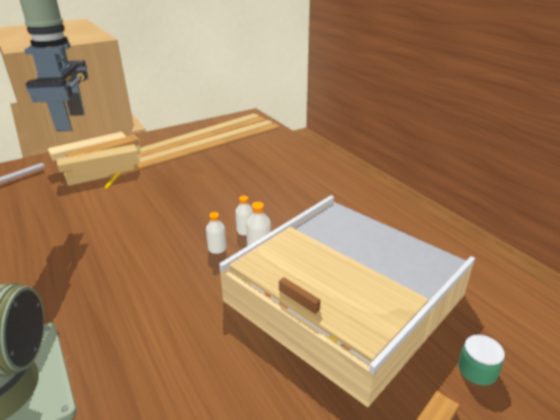

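The top view shows the box with its cover at (350,224) and the batten at (360,250). Three glue bottles stand to the left of the box: (258,226), (228,223) and (237,255). The largest is (258,226), right beside the box. The polish is at (430,177) and the bridge blank at (446,240). I won't touch any of these. Box yaw is about 15.5°. Next I move in front of the batten with the fingers shut.

Request:
send_rows:
  targets:
    - [[0,0,-0.085,0.045,-0.187,0,1],[0,0,-0.085,0.045,-0.187,0,1],[0,0,-0.085,0.045,-0.187,0,1],[0,0,-0.085,0.045,-0.187,0,1],[0,0,-0.085,0.045,-0.187,0,1],[0,0,-0.085,0.045,-0.187,0,1],[0,0,-0.085,0.045,-0.187,0,1],[0,0,-0.085,0.045,-0.187,0,1],[0,0,-0.085,0.045,-0.187,0,1],[0,0,-0.085,0.045,-0.187,0,1],[0,0,-0.085,0.045,-0.187,0,1],[0,0,-0.085,0.045,-0.187,0,1]]
  grip_force: 40

```text
time_s: 2.0
ee_pos: [361.3, 66.0, 214.3]
ee_rot: [179.9, -0.0, 61.8]
force: [0.5, -0.1, 0.6]
gripper_width: 0.5
gripper_force: 0.0
```

Request:
send_rows:
  targets:
    - [[0,0,-0.085,0.045,-0.187,0,1],[0,0,-0.085,0.045,-0.187,0,1],[0,0,-0.085,0.045,-0.187,0,1],[0,0,-0.085,0.045,-0.187,0,1],[0,0,-0.085,0.045,-0.187,0,1],[0,0,-0.085,0.045,-0.187,0,1],[0,0,0,0,0,0,1],[0,0,0,0,0,0,1]]

```text
time_s: 2.8
ee_pos: [414.9, -157.2, 213.8]
ee_rot: [-180.0, 0.0, 16.1]
force: [-0.2, 0.1, 0.2]
gripper_width: 0.5
gripper_force: 0.0
```

Request:
send_rows:
  targets:
    - [[0,0,0,0,0,-0.145,1],[0,0,0,0,0,-0.145,1],[0,0,0,0,0,-0.145,1],[0,0,0,0,0,-0.145,1],[0,0,0,0,0,0,1],[0,0,0,0,0,0,1]]

```text
time_s: 3.4
ee_pos: [415.2, -156.0, 98.5]
ee_rot: [-180.0, 0.0, 16.3]
force: [0.6, 0.0, -0.6]
gripper_width: 0.3
gripper_force: 0.0
```

Request:
send_rows:
  targets:
    - [[0,0,0,0.048,0.013,0,1],[0,0,0,0.048,0.013,0,1],[0,0,0,0.048,0.013,0,1],[0,0,0,0.048,0.013,0,1]]

```text
time_s: 3.8
ee_pos: [454.2, -146.4, 98.6]
ee_rot: [180.0, 0.0, 16.2]
force: [-3.4, -1.4, 2.8]
gripper_width: 0.7
gripper_force: 1.8
```

Request:
send_rows:
  targets:
    - [[0,0,0,0.048,0.013,0,1],[0,0,0,0.048,0.013,0,1],[0,0,0,0.048,0.013,0,1],[0,0,0,0.048,0.013,0,1],[0,0,0,0.048,0.013,0,1],[0,0,0,0.048,0.013,0,1],[0,0,0,0.048,0.013,0,1],[0,0,0,0.048,0.013,0,1],[0,0,0,0.048,0.013,0,1],[0,0,0,0.048,0.013,0,1]]

```text
time_s: 4.8
ee_pos: [550.0, -120.0, 97.8]
ee_rot: [-180.0, 0.0, 16.2]
force: [-4.9, 1.2, 1.2]
gripper_width: 0.4
gripper_force: 1.8
```

Request:
send_rows:
  targets:
    - [[0,0,0,0.024,0.0065,0,1],[0,0,0,0.024,0.0065,0,1]]

```text
time_s: 5.0
ee_pos: [559.4, -117.6, 97.7]
ee_rot: [-180.0, 0.0, 16.2]
force: [-3.2, 1.2, 1.5]
gripper_width: 0.6
gripper_force: 1.6
```

Request:
send_rows:
  targets:
    - [[0,0,0,0.024,0.0065,0,1],[0,0,0,0,0,0,1]]

```text
time_s: 5.2
ee_pos: [565.0, -116.6, 97.8]
ee_rot: [180.0, -0.1, 16.2]
force: [-0.7, 0.2, 0.2]
gripper_width: 0.9
gripper_force: 0.4
```

Request:
send_rows:
  targets:
    - [[0,0,0,0.019,0.005,0,1]]

```text
time_s: 5.3
ee_pos: [567.4, -115.9, 97.9]
ee_rot: [180.0, 0.0, 16.2]
force: [-3.5, 0.7, 0.1]
gripper_width: 0.4
gripper_force: 1.6
```

Request:
send_rows:
  targets:
    - [[0,0,0,0.019,0.005,0,1]]

```text
time_s: 5.4
ee_pos: [571.4, -114.8, 97.9]
ee_rot: [180.0, 0.0, 16.2]
force: [-3.2, -0.5, 0.2]
gripper_width: 0.4
gripper_force: 1.6
```

Request:
send_rows:
  targets:
    - [[0,0,0,0.019,0.005,0,1]]

```text
time_s: 5.5
ee_pos: [575.4, -113.7, 97.9]
ee_rot: [180.0, 0.0, 16.2]
force: [-2.9, -0.5, 0.5]
gripper_width: 0.5
gripper_force: 1.6
```

Request:
send_rows:
  targets:
    - [[0,0,0,0.019,0.005,0,1]]

```text
time_s: 5.6
ee_pos: [575.6, -113.6, 97.9]
ee_rot: [-180.0, 0.5, 16.3]
force: [-17.8, -5.0, 10.9]
gripper_width: 0.3
gripper_force: 9.4
```

Request:
send_rows:
  targets:
    - [[0,0,0,0.019,0.005,0,1]]

```text
time_s: 5.7
ee_pos: [575.6, -113.6, 98.0]
ee_rot: [-179.9, 1.0, 16.3]
force: [-26.3, -9.2, 17.1]
gripper_width: 0.4
gripper_force: 14.1
```

Request:
send_rows:
  targets:
    - [[0,0,0,0.01,0.003,0,1],[0,0,0,0,0,0,1]]

```text
time_s: 5.9
ee_pos: [575.6, -113.6, 98.1]
ee_rot: [-179.9, 1.2, 16.3]
force: [-25.3, -9.3, 16.2]
gripper_width: 0.2
gripper_force: 13.4
```

The cover is at its stop, since the force rose with no further travel. I'll back off and look.

Request:
send_rows:
  targets:
    - [[0,0,0,-0.1,-0.028,0,1],[0,0,0,-0.1,-0.028,0,1],[0,0,0,-0.1,-0.028,0.1,1],[0,0,0,-0.15,-0.04,0.2,1],[0,0,0,-0.15,-0.04,0.2,1],[0,0,0,-0.15,-0.04,0.1,1],[0,0,0,-0.15,-0.04,0,1],[0,0,0,0,0,0,1],[0,0,0,0,0,0,1]]

```text
time_s: 6.8
ee_pos: [406.9, -160.1, 217.8]
ee_rot: [179.9, -0.2, 16.1]
force: [1.3, 1.0, -0.5]
gripper_width: 0.8
gripper_force: 0.0
```

```bash
python3 - <<'E'
from h import *
print(env.state()["ee_pos"],env.state()["ee_rot"])
for n in("top","side","wrist"):
    c=cam(n); p,d=optics.grab_frame(n); save(n+"1.png",p); P=pts(n,d,c)
    np.savez("f_"+n,P=P,p=p)
    for o,z in(("batten",110),("red_valve",8),("yellow_valve",8),("red_grip",60),("yellow_grip",60)):
        for r in optics.place_of(n,o)[:2]:
            print(n,o,round(r["conf"],2),np.round(r["at"]),np.round(ray_z(n,r["at"],z,c),1))
    for o in("red_grip","yellow_grip","cover"):
        for r in optics.silhouettes(n,o)[:1]:
            q=P[r["mask"]]; h=86 if o=="cover" else 60; q=q[abs(q[:,2]-h)<6][:,:2].astype(np.float32)
            print(n,o,round(r["conf"],2),np.round(r["at"]),len(q),cv2.minAreaRect(q) if len(q)>5 else 0)
E
```

```text
[ 406.93228038 -160.07106525  217.8428868 ] [179.86291926  -0.21378999  16.12743025]
top batten 0.98 [344. 196.] [ 587.3 -106.8  110. ]
top yellow_valve 0.74 [369. 213.] [ 566.9 -192.7    8. ]
top red_grip 0.7 [324. 246.] [469.3 -63.3  60. ]
top yellow_grip 0.69 [381. 234.] [ 504.2 -209.4   60. ]
top yellow_grip 0.18 [323. 227.] [518.5 -61.3  60. ]
top red_grip 0.66 [324. 238.] 201 ((487.8268127441406, -69.34243774414062), (18.38901138305664, 93.17140197753906), 89.29702758789062)
top yellow_grip 0.67 [379. 228.] 192 ((522.8906860351562, -204.3988037109375), (91.79390716552734, 19.006044387817383), 3.9110124111175537)
top cover 0.94 [333. 172.] 7072 ((660.2138061523438, -90.58624267578125), (165.35263061523438, 309.0420837402344), 15.51937484741211)
side batten 0.55 [354. 247.] [ 604.1 -105.7  110. ]
side red_valve 0.66 [306. 294.] [526.6 -71.7   8. ]
side red_valve 0.51 [347. 327.] [ 540.1 -177.6    8. ]
side yellow_valve 0.78 [364. 331.] [ 560.8 -199.6    8. ]
side red_grip 0.9 [280. 280.] [475.8 -61.7  60. ]
side yellow_grip 0.91 [345. 328.] [ 504.4 -213.2   60. ]
side yellow_grip
[... 434 characters left out ...]
5.06548023223877)
wrist batten 0.67 [233.  56.] [512.7 -91.7 110. ]
wrist red_valve 0.6 [232.  54.] [528.1 -72.2   8. ]
wrist yellow_valve 0.56 [353.  61.] [ 559.3 -203.8    8. ]
wrist red_grip 0.73 [206. 109.] [464.9 -69.4  60. ]
wrist yellow_grip 0.57 [350. 111.] [ 502.6 -207.3   60. ]
wrist red_grip 0.26 [357.  83.] 1403 ((524.6490478515625, -207.82742309570312), (94.8318099975586, 21.635868072509766), 8.131645202636719)
wrist yellow_grip 0.61 [355.  87.] 1437 ((524.8141479492188, -207.8038330078125), (95.52335357666016, 21.635868072509766), 8.131645202636719)
wrist cover 0.55 [59. 12.] 122 ((512.789794921875, 77.16239929199219), (4.793267726898193, 74.82200622558594), 16.203510284423828)
```

```bash
python3 - <<'E'
import cv2
a=cv2.imread("pics/wrist1.png");b=cv2.imread("pics/top1.png")[150:290,250:430]
cv2.imwrite("pics/c1.png",cv2.hconcat([cv2.resize(a,(400,300)),cv2.resize(b,(385,300))]))
E
```

```text
(no output)
```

View pics/c1.png

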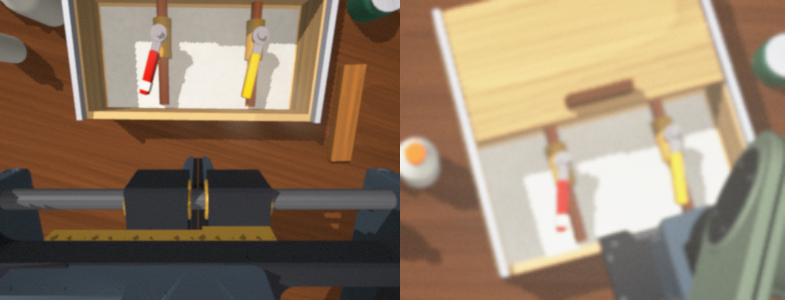

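```bash
python3 - <<'E'
from h import *
for n in("top","side","wrist"):
    f=np.load(f"f_{n}.npz"); hsv=cv2.cvtColor(f["p"],cv2.COLOR_RGB2HSV).astype(int); P=f["P"]
    near=np.hypot(P[...,0]-495,P[...,1]+70)<80
    m=((hsv[...,0]<6)|(hsv[...,0]>174))&(hsv[...,1]>140)&(hsv[...,2]>70)&near&(P[...,2]>52)&(P[...,2]<68)
    q=P[m]
    if len(q)<10: print(n,len(q)); continue
    vx,vy,x,y=cv2.fitLine(q[:,:2].astype(np.float32),cv2.DIST_L2,0,.01,.01).ravel()
    s=(q[:,0]-x)*vx+(q[:,1]-y)*vy
    print(n,len(q),"ang",np.degrees(np.arctan2(vy,vx)),"c",x,y,"z",np.median(q[:,2]),"ends",np.percentile(s,[1,99]))
E
```

```text
top 67 ang -0.57274765 c 480.78806 -68.14973 z 59.38322712767457 ends [-16.5890512   16.88075767]
side 152 ang -1.7154014 c 475.6171 -71.8799 z 58.88683213119859 ends [-34.27333983  23.20486575]
wrist 596 ang -1.6765318 c 478.31467 -69.3714 z 58.06900294867559 ends [-35.37507003  22.89185355]
```

The crop shows the red handle with its white band on the left valve, at (152,75) in the wrist part and (562,205) in the top part. The plain yellow handle is on the right. The cover is fully open. The red handle has turned about 17°. Now I plan the arc.

```bash
cat > arc.py <<'E'
from h import *
piv=np.array([525.5,-71.]);
def c(phi,r,gap=0,yaw=16):
    a=np.radians(phi);d=np.array([np.cos(a),np.sin(a)]);n=np.array([-d[1],d[0]]);y=np.radians(yaw)
    ux=np.array([np.cos(y),np.sin(y)]);uy=np.array([-ux[1],ux[0]])
    return piv+r*d+n*(6.5+16*abs(ux@n)+13.5*abs(uy@n)+gap)
E
python3 - <<'E'
from arc import *
s=env.state();p=s["ee_pos"][:2];print(s["ee_pos"])
for i,(f,g) in enumerate([(178.5,18)]+[(x,0) for x in np.linspace(178.5,105.5,13)]):
    q=c(f,57,g);print(round(f,1),q.round(1),((q-p)/200).round(3));p=q
E
```

```text
[ 405.6523158  -159.60455749  216.98831305]
178.5 [ 467.4 -111.7] [0.309 0.24 ]
178.5 [467.9 -93.7] [0.002 0.09 ]
172.4 [465.7 -88.5] [-0.011  0.026]
166.3 [463.9 -82.9] [-0.009  0.028]
160.2 [462.8 -77. ] [-0.006  0.03 ]
154.2 [462.3 -70.7] [-0.002  0.031]
148.1 [462.6 -64.1] [0.001 0.033]
142.0 [463.7 -57.5] [0.006 0.033]
135.9 [465.7 -50.8] [0.01  0.033]
129.8 [468.6 -44.3] [0.014 0.033]
123.8 [472.3 -38. ] [0.019 0.031]
117.7 [477.  -32.1] [0.023 0.029]
111.6 [482.5 -26.7] [0.027 0.027]
105.5 [488.5 -22.1] [0.03  0.023]
```

Request:
send_rows:
  targets:
    - [[0,0,0,0.155,0.12,0,1],[0,0,0,0.155,0.12,0,1],[0,0,0,0,0,-0.17,1],[0,0,0,0,0,-0.17,1],[0,0,0,0,0,-0.17,1],[0,0,0,0,0,-0.17,1],[0,0,0,0,0,-0.17,1],[0,0,0,0,0,0,1],[0,0,0,0,0,0,1]]

```text
time_s: 9.05
ee_pos: [467.9, -111.7, 47.3]
ee_rot: [-180.0, 0.0, 16.2]
force: [-0.1, 0.3, 0.3]
gripper_width: 0.3
gripper_force: 0.0
```

Request:
send_rows:
  targets:
    - [[0,0,0,0,0.045,0,1],[0,0,0,0,0.045,0,1],[0,0,0,-0.01,0.026,0,1],[0,0,0,-0.009,0.028,0,1],[0,0,0,0,0,0,1]]

```text
time_s: 9.55
ee_pos: [465.2, -82.7, 48.1]
ee_rot: [179.9, -0.2, 16.3]
force: [1.3, -2.8, 0.6]
gripper_width: 0.2
gripper_force: 1.1
```

Contact, and the force is as expected. I'll carry on along the arc.

Request:
send_rows:
  targets:
    - [[0,0,0,-0.006,0.03,0,1],[0,0,0,-0.003,0.031,0,1],[0,0,0,0.001,0.033,0,1],[0,0,0,0.006,0.033,0,1],[0,0,0,0.01,0.033,0,1]]

```text
time_s: 10.05
ee_pos: [465.0, -51.2, 47.2]
ee_rot: [179.9, 0.1, 16.2]
force: [0.4, -5.0, 0.5]
gripper_width: 0.2
gripper_force: 2.0
```

Request:
send_rows:
  targets:
    - [[0,0,0,0.014,0.033,0,1],[0,0,0,0.019,0.031,0,1],[0,0,0,0.023,0.029,0,1]]

```text
time_s: 10.35
ee_pos: [475.9, -31.9, 46.8]
ee_rot: [-180.0, 0.1, 16.2]
force: [-2.7, -4.5, 1.1]
gripper_width: 0.1
gripper_force: 1.8
```

Request:
send_rows:
  targets:
    - [[0,0,0,0.025,0.025,0,1]]

```text
time_s: 10.45
ee_pos: [481.1, -26.7, 46.7]
ee_rot: [-180.0, 0.1, 16.2]
force: [-2.3, -4.1, 0.3]
gripper_width: 0.3
gripper_force: 1.8
```

Request:
send_rows:
  targets:
    - [[0,0,0,0.02,0.012,0,1]]

```text
time_s: 10.55
ee_pos: [485.4, -24.2, 46.7]
ee_rot: [-180.0, 0.1, 16.2]
force: [-2.4, -4.3, 0.3]
gripper_width: 0.4
gripper_force: 1.7
```

Request:
send_rows:
  targets:
    - [[0,0,0,0.015,0.004,0,1]]

```text
time_s: 10.65
ee_pos: [488.0, -23.1, 46.7]
ee_rot: [-179.9, 0.1, 16.2]
force: [-4.2, -0.9, 1.9]
gripper_width: 0.5
gripper_force: 2.4
```

Request:
send_rows:
  targets:
    - [[0,0,0,0.015,0.004,0,1]]

```text
time_s: 10.75
ee_pos: [488.2, -23.0, 46.6]
ee_rot: [-179.9, 0.5, 16.2]
force: [-13.1, -5.2, 11.7]
gripper_width: 0.0
gripper_force: 7.2
```

At the stop. One more small push, then I back off and lift.

Request:
send_rows:
  targets:
    - [[0,0,0,0.01,0.003,0,1],[0,0,0,0,0,0,1]]

```text
time_s: 10.95
ee_pos: [488.2, -22.9, 46.6]
ee_rot: [-179.8, 0.7, 16.2]
force: [-13.4, -5.5, 10.3]
gripper_width: 0.4
gripper_force: 7.2
```

Request:
send_rows:
  targets:
    - [[0,0,0,-0.075,-0.02,0,1],[0,0,0,-0.075,-0.02,0,1],[0,0,0,0,0,0.1,1],[0,0,0,0,0,0.2,1],[0,0,0,0,0,0.25,1],[0,0,0,-0.1,0,0.25,1],[0,0,0,-0.2,0,0,1],[0,0,0,-0.1,0,0,1],[0,0,0,0,0,0,1],[0,0,0,0,0,0,1]]

```text
time_s: 11.95
ee_pos: [386.4, -30.2, 204.0]
ee_rot: [180.0, -0.2, 16.2]
force: [0.2, -0.9, -0.0]
gripper_width: 0.5
gripper_force: 0.0
```

```bash
python3 - <<'E'
from h import *
print(env.state()["ee_pos"],env.state()["force"])
out=[]
for n in("top","side","wrist"):
    c=cam(n); p,d=optics.grab_frame(n); P=pts(n,d,c); out.append(p)
    hsv=cv2.cvtColor(p,cv2.COLOR_RGB2HSV).astype(int)
    for nm,hm in(("red",(hsv[...,0]<6)|(hsv[...,0]>174)),("yel",(hsv[...,0]>22)&(hsv[...,0]<32))):
        cen=(510,-30) if nm=="red" else (525,-207)
        m=hm&(hsv[...,1]>140)&(hsv[...,2]>70)&(np.hypot(P[...,0]-cen[0],P[...,1]-cen[1])<70)&(P[...,2]>52)&(P[...,2]<68)
        q=P[m][:,:2].astype(np.float32)
        if len(q)>20: vx,vy,x,y=cv2.fitLine(q,cv2.DIST_L2,0,.01,.01).ravel(); print(n,nm,len(q),np.degrees(np.arctan2(vy,vx)),x,y)
    for r in optics.silhouettes(n,"cover")[:1]:
        q=P[r["mask"]];q=q[abs(q[:,2]-86)<5][:,:2].astype(np.float32)
        if len(q)>500: print(n,cv2.minAreaRect(q))
a=cv2.resize(out[0][120:300,200:460],(400,277));b=cv2.resize(out[1][180:420,180:527],(400,277))
save("end.png",cv2.hconcat([a,b]))
E
```

```text
[386.39016087 -30.24894908 203.9686844 ] [ 0.23579754 -0.90390519 -0.04142463]
top red 48 -73.34547 512.5421 -25.826393
top yel 87 7.6895895 503.0063 -206.24458
top ((660.5612182617188, -90.59481811523438), (165.27027893066406, 309.1849365234375), 15.618297576904297)
side red 116 -73.49211 511.3484 -28.648336
side yel 280 6.1200657 505.88028 -211.42944
side ((662.4879760742188, -91.79632568359375), (168.57110595703125, 309.3456726074219), 15.358905792236328)
wrist red 690 -74.41092 512.0242 -23.05286
wrist yel 980 5.8262105 507.57098 -205.96149
wrist ((578.8018188476562, -99.61793518066406), (2.3934073448181152, 219.99310302734375), 15.762786865234375)
```

View pics/end.png

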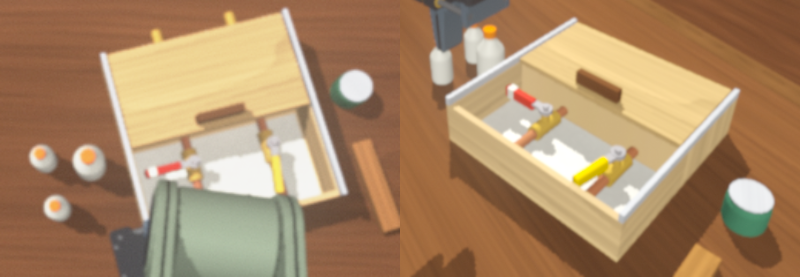

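The picture shows the red handle square across its pipe, at (165,170) in the left part. It measures about 106°, where 105.5° is fully shut. The cover is fully open, the yellow handle and the loose things are as they were, and the arm is clear.

```bash
python3 -c "
from workcell import env
print(env.job_done())"
```

```text
the job is handed in; nothing more can be done
None
```

The vacuum line is shut off and handed in: the cover is fully open against its stop, the red handle is turned to its stop square across the pipe, the yellow handle and bench items were never touched, and the arm is clear, about 12 s on the robot's clock.

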